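# Find the full spice tin by feel

### The arm

A 6-joint arm with a two-finger parallel gripper is mounted at the origin on the work surface. World frame = base frame: x ahead of the robot, y to its left, z up, the work surface at z = 0. Lengths are in m, angles in rad, forces in N, time in s.
With the tool pointing down it reaches from about 0.35 to 0.775 m from the base axis. Payload 7.3 kg.
Tool frame: the origin (TCP) lies on the front face of the gripper's body, between the roots of the fingers; the fingertips stand 66 mm ahead of it and the grasp point (between the pads) lies 47 mm ahead of it; z points along the fingers, y is the direction in which the jaws open and shut (so a half turn about z gives the same grasp; the last joint's range is limited). The gripper opens to 92 mm and grips with 3 to 60 N. Pads are 19 mm wide; open, the fingers measure 130 mm over their backs; the gripper's body (75 mm by 190 mm) begins 47 mm behind the grasp point.
Start: joints at [1.179, 0.342, 1.524, -0, 1.275, -0.146], TCP at [0.128, 0.509, 0.292] pointing down, gripper open.
Joint ranges: [-2.53, 2.53], [-0.77, 2.02], [0.04, 2.7], [-1, 4.14], [0.28, 2.66], [-3.11, 3.11]. Speed limits (rad/s): [2.57, 2.57, 3.14, 3.14, 3.14, 3.14].

### API

Orientations are given as [roll, pitch, yaw] about the fixed x, y, z axes, in that order (R = Rz(yaw) Ry(pitch) Rx(roll)).
In Python, from cell import observe, read_camera, hand_in, search_frame, tip_of gives the robot as it stands. The module is installed in compiled form; this text tells all that it offers.
- The arm moves only by the tool apply_moves, never from a script. Its argument "motion" is a list of rows, each an object with "offset": the shift along the tool's x, y, z in mm, a list of three; "rotation": the turn, a rotation vector about the tool's x, y, z in rad, a list of three. In form: [{"offset": [x, y, z], "rotation": [rx, ry, rz]}, ...]. A call has 1 to 12 rows; each row shifts and turns the pose as measured when the row begins, along the tool's axes as they then stand; what a row does not reach is not made up. A row lasts 1/12 s, in which the tool goes at most 41.7 mm and 7.16 degrees, less where a joint would pass 70% of its speed; a pose out of reach is approached as far as the arm can. A call with a gripper value outside its range is refused whole. "grip" is the closure, from 0 (fully open) to 1 (shut), set as the call begins (left out, the last holds). The fingers move at their own pace and stop on an object; "grip_force" is the grip in N (left out, the last holds). Time passes only in rows, so rows that do not move let the fingers close. It gives the time, the measured TCP pose, the force and the opening at its end, in the units of the state.
- observe(): the state, without advancing time (a new reading comes with each control period).
- read_camera(name): name is "scene" or "side" or "wrist"; returns a dict with "img" (480x640x3 uint8, red, green, blue), "camera_matrix" (3x3 intrinsics, pixels), "R" (3x3) and "t" (3): a world point X has camera coordinates R X + t; the wrist camera has in their place "tool_from_camera" (4x4, takes a point from camera to tool coordinates, whose origin is the TCP and whose axes are the flange's). Camera axes: x right, y down, z forward; pixel columns grow to the right and rows downward; lengths in m; the calibration is good to about 2 mm. A picture is of the moment at which its call begins: read the wrist's pose just before it. There is no depth.
- hand_in(): hands the job in, once; it reports no verdict.
Trained networks look in a picture, given as the dict that the camera call returned (one of the last four; its "shot" number tells which), for a name from the list of things; names that differ only in an ending like _2 or _b are one class to them, and where a whole thing is asked for, a point or a joint stands for the part that bears it (a point fixed in the world has none). Each returns a list of dicts, best first, with "score" (0 to 1); they miss things now and then, are a little off and sometimes report something else, mostly with a low value. They report only what shows in the picture. A call takes as long as a camera call. They do not tell look-alikes from the thing itself.
- search_frame(query, picture): "location" ([x, y, z] in m, in world coordinates, good to about 4 mm: the middle of the surface that is visible of it).
- tip_of(query, picture): "location" ([x, y, z] in m, in world coordinates, good to about 4 mm: a listed point, or the origin of a listed thing).
The state is a dict: "time": time; "qpos": joint angles; "qvel": joint speeds; "joint_efforts": joint torques, N m; "tool_pos": TCP position; "tool_rot": TCP orientation; "contact_force": force on the tool from outside, world axes, zero at the start; "torque": the same for the moment, N m; "opening": finger opening in m.
Only numpy, scipy, OpenCV 4.12 (cv2) and the standard library are available. Lean on these libraries where they do the work, as an engineer would, in place of code of your own. Each camera call takes 0.05 s, during which the arm holds its last target.

### The job

The three spice tins on the tray look the same, but only one is full: going in order from the robot's left to its right, lift each tin straight up off its pad to feel its weight, and set the lighter ones gently back upright on their own pads. Then hold the heaviest tin up over the green chopping board, upright and still, more than 10 cm above it, and finish like that with the tin still held in the gripper. Do not tip or drop a tin, and leave everything else where it is.

Things in the scene. Friction and masses are not known exactly. Their poses are not given: they have to be found in the camera images.
- tin_a: one of three closed cylindrical tins that look the same: 58 mm across, 95 mm tall (plain metal side up to 79 mm with a white band low down, then a red lid of the same width that does not come off). Origin: centre of the underside, z up along the tin. Two tins weigh 0.20 to 0.30 kg each, the third 0.52 to 0.65 kg; the tins change pads from one start to the next
- tin_b: one of three closed cylindrical tins that look the same: 58 mm across, 95 mm tall (plain metal side up to 79 mm with a white band low down, then a red lid of the same width that does not come off). Origin: centre of the underside, z up along the tin. Two tins weigh 0.20 to 0.30 kg each, the third 0.52 to 0.65 kg; the tins change pads from one start to the next
- tin_c: one of three closed cylindrical tins that look the same: 58 mm across, 95 mm tall (plain metal side up to 79 mm with a white band low down, then a red lid of the same width that does not come off). Origin: centre of the underside, z up along the tin. Two tins weigh 0.20 to 0.30 kg each, the third 0.52 to 0.65 kg; the tins change pads from one start to the next
- tray: fixed grey tray on the work surface, 150 mm (its x) by 400 mm (its y) by 10 mm thick, carrying three black rubber pads 125 mm apart in a row along its y. Origin: centre of the underside; turned up to 0.35 rad either way
- pad_left (a point): centre of the upper face of the robot's-left (tray's +y) pad (black rubber disc, 84 mm across, top face 13 mm above the work surface) on the grey tray; at the start one tin stands on it, within about 6 mm of its centre
- pad_middle (a point): centre of the upper face of the middle pad (black rubber disc, 84 mm across, top face 13 mm above the work surface) on the grey tray; at the start one tin stands on it, within about 6 mm of its centre
- pad_right (a point): centre of the upper face of the robot's-right (tray's -y) pad (black rubber disc, 84 mm across, top face 13 mm above the work surface) on the grey tray; at the start one tin stands on it, within about 6 mm of its centre
- board: fixed green chopping board, 300 mm (its x) by 220 mm (its y), 15 mm thick, to the robot's right of the tray. Origin: centre of the underside
- board_top (a point): centre of the board's upper face, 15 mm above the work surface
- squeeze_bottle: yellow squeeze bottle with a white nozzle, 68 mm across, 190 mm tall, beyond the gap between tray and board; loose bystander, leave it where it is. Origin: centre of the underside
- bowl: white bowl, 130 mm across, 55 mm tall, beyond the tray; loose bystander, leave it where it is. Origin: centre of the underside
- shaker: small glass shaker with steel cap, 44 mm across, 85 mm tall, to the robot's right of the board; loose bystander, leave it where it is. Origin: centre of the underside
- turner: kitchen turner lying flat along its x on the chopping board, under 60 mm high; loose bystander, leave it where it is. Origin: underside of the tool
- container: open steel food container, 120 by 100 mm, 65 mm tall, to the robot's left of the tray; loose bystander, leave it where it is. Origin: centre of the underside
Mind the look-alikes: they are no part of the job. Leave any blue look-alike of the tin_b alone.

How it is judged:
On the way, in this order (a step that is already met when the one before it is completed fails the run):
1. the tin on the robot's-left pad is lifted clear of it (by 22 mm or more) in the gripper, within 55 mm of straight above the pad (((horizontal distance between tin_a and pad_left below 0.055 m and height (world z) of tin_a above 0.035 m and contact force between the fingers and tin_a above 0.5 N) or (horizontal distance between tin_b and pad_left below 0.055 m and height (world z) of tin_b above 0.035 m and contact force between the fingers and tin_b above 0.5 N) or (horizontal distance between tin_c and pad_left below 0.055 m and height (world z) of tin_c above 0.035 m and contact force between the fingers and tin_c above 0.5 N))), for 0.2 s.
2. the tin on the middle pad is lifted clear of it (by 22 mm or more) in the gripper, within 55 mm of straight above the pad (((horizontal distance between tin_a and pad_middle below 0.055 m and height (world z) of tin_a above 0.035 m and contact force between the fingers and tin_a above 0.5 N) or (horizontal distance between tin_b and pad_middle below 0.055 m and height (world z) of tin_b above 0.035 m and contact force between the fingers and tin_b above 0.5 N) or (horizontal distance between tin_c and pad_middle below 0.055 m and height (world z) of tin_c above 0.035 m and contact force between the fingers and tin_c above 0.5 N))), for 0.2 s.
3. the tin on the robot's-right pad is lifted clear of it (by 22 mm or more) in the gripper, within 55 mm of straight above the pad (((horizontal distance between tin_a and pad_right below 0.055 m and height (world z) of tin_a above 0.035 m and contact force between the fingers and tin_a above 0.5 N) or (horizontal distance between tin_b and pad_right below 0.055 m and height (world z) of tin_b above 0.035 m and contact force between the fingers and tin_b above 0.5 N) or (horizontal distance between tin_c and pad_right below 0.055 m and height (world z) of tin_c above 0.035 m and contact force between the fingers and tin_c above 0.5 N))), for 0.2 s.
At the end, for the whole second after the job is handed in: Heaviest tin held by the fingers alone over the green board, underside 10 cm or more above the work surface, within 15 degrees of upright, under 5 cm/s; the other two (under 4 N weight) stand on the tray, let go, upright, at rest, within 30 mm of their starts; bystanders within 30 mm of theirs (((height (world z) of tin_a above 0.1 m and contact force between the fingers and tin_a above 1 N and angle between tin_a's own z axis and vertical below 0.26 rad and linear speed of tin_a below 0.05 m/s and x of tin_a in the frame of board between -0.15 and 0.15 m and y of tin_a in the frame of board between -0.11 and 0.11 m and contact force between tin_a and board below 0.05 N and contact force between tin_a and turner below 0.05 N and distance of each of tin_b, tin_c from where it was at the start of the episode below 0.03 m and angle between each of tin_b, tin_c's own z axis and vertical below 0.1 rad and linear speed of each of tin_b, tin_c below 0.03 m/s and contact force between the fingers and tin_b below 0.05 N and contact force between tin_b and tray between 0.5 and 4 N and contact force between the fingers and tin_c below 0.05 N and contact force between tin_c and tray between 0.5 and 4 N) or (height (world z) of tin_b above 0.1 m and contact force between the fingers and tin_b above 1 N and angle between tin_b's own z axis and vertical below 0.26 rad and linear speed of tin_b below 0.05 m/s and x of tin_b in the frame of board between -0.15 and 0.15 m and y of tin_b in the frame of board between -0.11 and 0.11 m and contact force between tin_b and board below 0.05 N and contact force between tin_b and turner below 0.05 N and distance of each of tin_a, tin_c from where it was at the start of the episode below 0.03 m and angle between each of tin_a, tin_c's own z axis and vertical below 0.1 rad and linear speed of each of tin_a, tin_c below 0.03 m/s and contact force between the fingers and tin_a below 0.05 N and contact force between tin_a and tray between 0.5 and 4 N and contact force between the fingers and tin_c below 0.05 N and contact force between tin_c and tray between 0.5 and 4 N) or (height (world z) of tin_c above 0.1 m and contact force between the fingers and tin_c above 1 N and angle between tin_c's own z axis and vertical below 0.26 rad and linear speed of tin_c below 0.05 m/s and x of tin_c in the frame of board between -0.15 and 0.15 m and y of tin_c in the frame of board between -0.11 and 0.11 m and contact force between tin_c and board below 0.05 N and contact force between tin_c and turner below 0.05 N and distance of each of tin_a, tin_b from where it was at the start of the episode below 0.03 m and angle between each of tin_a, tin_b's own z axis and vertical below 0.1 rad and linear speed of each of tin_a, tin_b below 0.03 m/s and contact force between the fingers and tin_a below 0.05 N and contact force between tin_a and tray between 0.5 and 4 N and contact force between the fingers and tin_b below 0.05 N and contact force between tin_b and tray between 0.5 and 4 N))); the arm keeps its last pose, push and grip.
It fails at once if a tin is tipped (more than 35 degrees) (angle between any of tin_a, tin_b, tin_c's own z axis and vertical above 0.6 rad).
It fails at once if a tin is dropped (falls free of the fingers faster than 0.6 m/s) ((linear speed of tin_a above 0.6 m/s and contact force between the fingers and tin_a below 0.01 N) or (linear speed of tin_b above 0.6 m/s and contact force between the fingers and tin_b below 0.01 N) or (linear speed of tin_c above 0.6 m/s and contact force between the fingers and tin_c below 0.01 N)).
It fails at once if a bystander is moved by more than 30 mm (distance of any of squeeze_bottle, bowl, shaker, turner, container from where it was at the start of the episode above 0.03 m).
It also fails if it takes over 67 s, if anything falls off the work surface, if the arm or the gripper's body presses on something with over 40 N, if the wrist force passes 120 N, or if a joint passes its speed limit or range.

## Working session

There is one attempt and no reset: what is moved stays moved. The work goes in short steps, Python scripts to look and compute and a tool call to move; the robot and the scene stay as the last step left them, time stands still between calls to the robot, and variables do not carry over. Pictures are saved under pics/ and viewed, and the job is handed in when it is done.

Besides the shell and the picture viewer there is one more tool, called after "Request:" as name([rows], argument=value, ...), one row to a line, values as JSON. apply_moves: Moves the arm, as the interface text tells. Its arguments: {"type":"object","properties":{"motion":{"type":"array"},"grip":{"type":"number"},"grip_force":{"type":"number"}},"required":["motion"]}

```bash
mkdir -p pics
cat > h.py <<'E'
import numpy as np,cv2
from cell import *
def save(p,n): cv2.imwrite('pics/'+n+'.png',p['img'][:,:,::-1])
def st():
    o=observe(); print({k:np.round(o[k],4).tolist() for k in ['time','qpos','tool_pos','tool_rot','contact_force','torque','opening']})
    return o
E
python3 - <<'E'
from h import *
st()
for c in ['scene','side']:
    p=read_camera(c); save(p,c+'0')
    for q in ['tin_a','pad_left','pad_middle','pad_right','tray','board_top','squeeze_bottle','bowl','shaker','turner','container']:
        print(c,q,[(np.round(d['location'],3).tolist(),round(d['score'],2)) for d in tip_of(q,p)][:5])
st()
E
```

```text
{'time': 0.0, 'qpos': [1.179, 0.3427, 1.525, -0.0, 1.2754, -0.146], 'tool_pos': [0.1276, 0.509, 0.2916], 'tool_rot': [-3.1401, -0.0002, 2.8958], 'contact_force': [-0.3326, 0.0177, 0.4795], 'torque': [-0.0034, -0.0096, -0.0235], 'opening': 0.0917}
scene tin_a [([0.762, -0.352, -0.002], 0.95), ([0.51, 0.233, 0.016], 0.85), ([0.568, -0.003, 0.01], 0.83), ([0.536, 0.119, 0.019], 0.81), ([0.332, -0.116, 0.001], 0.71)]
scene pad_left [([0.502, 0.235, 0.01], 0.7), ([0.508, 0.229, 0.014], 0.41)]
scene pad_middle [([0.537, 0.115, 0.014], 0.95)]
scene pad_right [([0.572, -0.009, 0.015], 0.65)]
scene tray [([0.536, 0.112, -0.001], 0.64)]
scene board_top [([0.539, -0.295, 0.016], 0.91)]
scene squeeze_bottle [([0.794, -0.047, -0.001], 0.89)]
scene bowl [([0.773, 0.138, -0.001], 0.64)]
scene shaker [([0.437, -0.506, 0.002], 0.69)]
scene turner [([0.538, -0.355, 0.015], 0.77)]
scene container [([0.504, 0.505, 0.0], 0.93)]
side tin_a [([0.754, -0.356, 0.0], 0.86), ([0.538, 0.118, 0.011], 0.76), ([0.571, -0.006, 0.01], 0.67), ([0.336, -0.116, 0.001], 0.67), ([0.508, 0.228, 0.012], 0.62)]
side pad_left [([0.505, 0.237, 0.012], 0.97)]
side pad_middle [([0.53, 0.112, 0.014], 0.9)]
side pad_right [([0.57, -0.005, 0.015], 0.7), ([0.505, 0.51, 0.0], 0.18)]
side tray [([0.535, 0.118, 0.001], 0.9), ([0.571, -0.006, 0.015], 0.56)]
side board_top [([0.538, -0.298, 0.023], 0.94)]
side squeeze_bottle [([0.797, -0.045, 0.0], 0.82)]
side bowl [([0.772, 0.133, -0.003], 0.78)]
side shaker [([0.44, -0.507, -0.002], 0.72), ([0.505, 0.237, 0.012], 0.26)]
side turner [([0.541, -0.352, 0.017], 0.97)]
side container [([0.506, 0.507, 0.001], 0.68)]
{'time': 1.2, 'qpos': [1.179, 0.342, 1.5241, -0.0, 1.2754, -0.146], 'tool_pos': [0.1277, 0.5092, 0.2922], 'tool_rot': [3.1415, 0.0, 2.8958], 'contact_force': [0.1491, 0.1298, 0.6038], 'torque': [-0.0219, 0.0156, -0.0354], 'opening': 0.0914}
```

View pics/scene0.png

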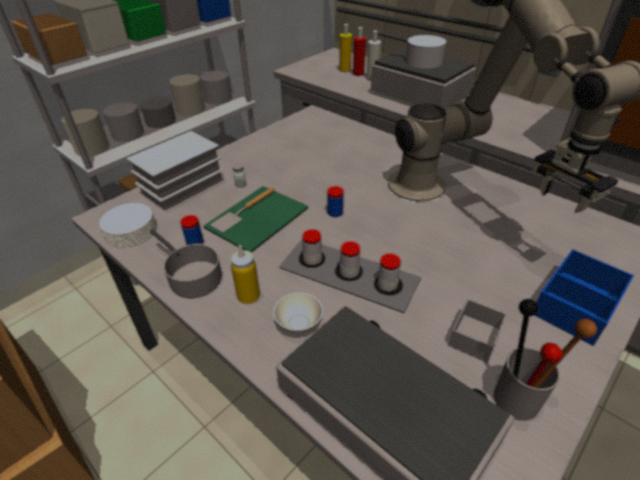

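View pics/side0.png

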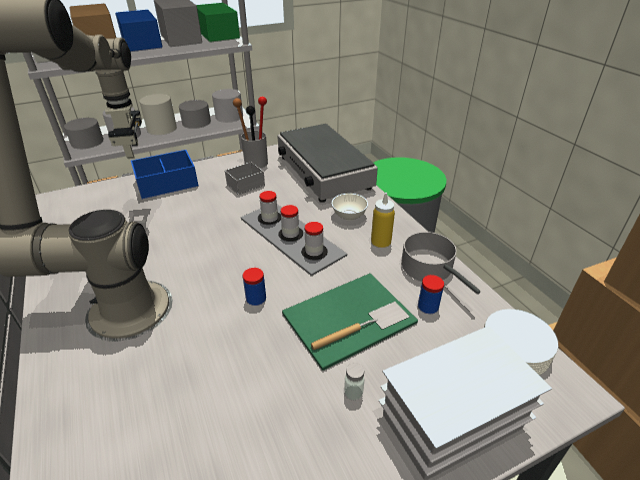

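Three silver tins on the tray (scene px ≈ (312,247), (349,260), (389,272)). Blue look-alikes are at scene (335,201) and (191,230), and I'll ignore those. Next I refine the tin positions from the red lids.

```bash
cat >> h.py <<'E'
from scipy.optimize import least_squares
def lid(p,xy,z0,R=None,t=None):
    R=p['R'] if R is None else R; t=p['t'] if t is None else t
    a=np.linspace(0,2*np.pi,60)
    P=np.vstack([np.c_[xy[0]+.029*np.cos(a),xy[1]+.029*np.sin(a),np.full(60,z0+h)] for h in(.079,.095)])
    c=P@np.array(R).T+np.array(t).ravel(); u=c@np.array(p['camera_matrix']).T; u=(u[:,:2]/u[:,2:]).astype(np.float32)
    m=cv2.moments(cv2.convexHull(u)); return np.array([m['m10'],m['m01']])/m['m00'],m['m00']
def reds(p):
    h=cv2.cvtColor(p['img'],cv2.COLOR_RGB2HSV); m=(((h[...,0]<8)|(h[...,0]>172))&(h[...,1]>150)&(h[...,2]>60)).astype(np.uint8)
    n,l,s,c=cv2.connectedComponentsWithStats(m); return [(c[i],s[i,4]) for i in range(1,n) if s[i,4]>40]
E
python3 - <<'E'
from h import *
ps=[read_camera('scene'),read_camera('side')]
rb=[reds(p) for p in ps]
for g in [(.509,.231),(.537,.118),(.570,-.005)]:
    ms=[]
    for p,r in zip(ps,rb):
        e,A=lid(p,g,.013); k=min(r,key=lambda q:np.hypot(*(q[0]-e))); ms.append(k[0]); print(e.round(1),A,k)
    for sub in ([0,1],[0],[1]):
        s=least_squares(lambda v:np.concatenate([lid(ps[i],v,.013)[0]-ms[i] for i in sub]),g); print(sub,s.x.round(4),s.fun.round(2))
E
```

```text
[389.  262.6] 331.21664195135236 (array([390.00393701, 261.15354331]), np.int32(254))
[268.1 196.3] 187.41595052182674 (array([267.59863946, 196.08163265]), np.int32(147))
[0, 1] [0.5049 0.2302] [-0.32  0.51 -0.53  0.58]
[0] [0.5026 0.2297] [0. 0.]
[1] [0.5078 0.2329] [-0.  0.]
[350.7 249.6] 301.6796686833259 (array([350.00881057, 248.62995595]), np.int32(227))
[288.1 210.9] 210.76441807532683 (array([289.10526316, 210.77192982]), np.int32(171))
[0, 1] [0.5377 0.1149] [-0.27  0.59 -0.42  0.59]
[0] [0.5353 0.1139] [0. 0.]
[1] [0.5403 0.1175] [-0. -0.]
[311.4 236.8] 275.37434224644676 (array([311.36190476, 236.2047619 ]), np.int32(210))
[313.  228.5] 241.3801903387066 (array([313.55102041, 227.9744898 ]), np.int32(196))
[0, 1] [ 0.57  -0.005] [-0.    0.62 -0.52  0.48]
[0] [ 0.5679 -0.0069] [ 0. -0.]
[1] [ 0.5725 -0.0034] [-0.  0.]
```

Request:
apply_moves([
  {"offset": [0, 0, 0], "rotation": [0, 0, 0]},
], grip=0)

```text
time: 1.38
tool_pos: [0.1277, 0.5092, 0.2923]
tool_rot: [3.141, 0.0, 2.896]
contact_force: [0.1, -0.3, -0.4]
opening: 0.092
```

```bash
cat >> h.py <<'E'
from scipy.spatial.transform import Rotation as Ro
def plan(target,yaw,n,rpy=True):
    o=observe(); p=np.array(o['tool_pos']); R=Ro.from_euler('xyz',o['tool_rot']); T=Ro.from_euler('xyz',[np.pi,0,yaw])
    rv=(R.inv()*T).as_rotvec(); d=np.array(target)-p
    for i in range(n):
        off=(R.inv().apply(d/n)*1000).round(1); print({"offset":off.tolist(),"rotation":(rv/n).round(4).tolist()})
        R=R*Ro.from_rotvec(rv/n)
E
python3 -c "
from h import *
plan([.507,.231,.26],1.83,12)"
```

```text
{'offset': [-36.3, -14.8, 2.7], 'rotation': [0.0, -0.0, 0.0888]}
{'offset': [-37.5, -11.5, 2.7], 'rotation': [0.0, -0.0, 0.0888]}
{'offset': [-38.3, -8.2, 2.7], 'rotation': [0.0, -0.0, 0.0888]}
{'offset': [-38.9, -4.7, 2.7], 'rotation': [0.0, -0.0, 0.0888]}
{'offset': [-39.2, -1.2, 2.7], 'rotation': [0.0, -0.0, 0.0888]}
{'offset': [-39.1, 2.2, 2.7], 'rotation': [0.0, -0.0, 0.0888]}
{'offset': [-38.8, 5.7, 2.7], 'rotation': [0.0, -0.0, 0.0888]}
{'offset': [-38.1, 9.1, 2.7], 'rotation': [0.0, -0.0, 0.0888]}
{'offset': [-37.2, 12.5, 2.7], 'rotation': [0.0, -0.0, 0.0888]}
{'offset': [-35.9, 15.7, 2.7], 'rotation': [0.0, -0.0, 0.0888]}
{'offset': [-34.4, 18.8, 2.7], 'rotation': [0.0, -0.0, 0.0888]}
{'offset': [-32.6, 21.8, 2.7], 'rotation': [0.0, -0.0, 0.0888]}
```

Request:
apply_moves([
  {"offset": [-36, -15, 3], "rotation": [0, 0, 0.09]},
  {"offset": [-37, -11.5, 3], "rotation": [0, 0, 0.09]},
  {"offset": [-38, -8, 3], "rotation": [0, 0, 0.09]},
  {"offset": [-39, -5, 3], "rotation": [0, 0, 0.09]},
  {"offset": [-39, -1, 3], "rotation": [0, 0, 0.09]},
  {"offset": [-39, 2, 3], "rotation": [0, 0, 0.09]},
  {"offset": [-39, 6, 3], "rotation": [0, 0, 0.09]},
  {"offset": [-38, 9, 3], "rotation": [0, 0, 0.09]},
  {"offset": [-37, 12.5, 3], "rotation": [0, 0, 0.09]},
  {"offset": [-36, 16, 3], "rotation": [0, 0, 0.09]},
  {"offset": [-34, 19, 3], "rotation": [0, 0, 0.09]},
  {"offset": [-32, 22, 3], "rotation": [0, 0, 0.09]},
])

```text
time: 2.38
tool_pos: [0.51, 0.2168, 0.2554]
tool_rot: [3.138, -0.006, 1.78]
contact_force: [0.4, 0.8, 0.4]
opening: 0.0917
```

```bash
python3 -c "
from h import *
plan([.507,.231,.24],1.83,3)"
```

```text
{'offset': [4.8, -0.0, 5.2], 'rotation': [0.0014, -0.0021, -0.0165]}
{'offset': [4.8, 0.1, 5.2], 'rotation': [0.0014, -0.0021, -0.0165]}
{'offset': [4.8, 0.2, 5.2], 'rotation': [0.0014, -0.0021, -0.0165]}
```

Request:
apply_moves([
  {"offset": [5, 0, 5], "rotation": [0.001, -0.002, -0.017]},
  {"offset": [5, 0, 5], "rotation": [0.001, -0.002, -0.017]},
  {"offset": [5, 0, 5], "rotation": [0.001, -0.002, -0.017]},
])

```text
time: 2.63
tool_pos: [0.5135, 0.2249, 0.2393]
tool_rot: [3.137, 0.002, 1.818]
contact_force: [-0.2, 0.6, 0.2]
opening: 0.0917
```

```bash
cat >> h.py <<'E'
def wristlid(g,z0=.013,name=None):
    o=observe(); p=read_camera('wrist')
    if name: save(p,name)
    R=Ro.from_euler('xyz',o['tool_rot']).as_matrix(); T=np.eye(4); T[:3,:3]=R; T[:3,3]=o['tool_pos']
    W=np.linalg.inv(T@np.array(p['tool_from_camera'])); Rc,tc=W[:3,:3],W[:3,3]
    e,A=lid(p,g,z0,Rc,tc); r=reds(p); k=min(r,key=lambda q:np.hypot(*(q[0]-e)))
    s=least_squares(lambda v:lid(p,v,z0,Rc,tc)[0]-k[0],g); print('exp',e.round(1),A,'got',k,'->',s.x.round(4)); return s.x
E
python3 - <<'E'
from h import *
st(); x=wristlid((.507,.231),name='w1')
plan([x[0],x[1],.122],1.83,5)
E
```

```text
{'time': 2.6333, 'qpos': [0.2772, 0.451, 1.5077, -0.0027, 1.1788, 0.0307], 'tool_pos': [0.5135, 0.2249, 0.2393], 'tool_rot': [3.1374, 0.0024, 1.8184], 'contact_force': [-0.2433, 0.5708, 0.1541], 'torque': [-0.1019, 0.0386, -0.0266], 'opening': 0.0917}
exp [315.5 242.3] 6965.072216006229 got (array([312.69545104, 240.00154202]), np.int32(6485)) -> [0.505 0.232]
{'offset': [1.6, -1.2, 23.2], 'rotation': [0.0004, 0.0004, -0.0018]}
{'offset': [1.5, -1.2, 23.2], 'rotation': [0.0004, 0.0004, -0.0018]}
{'offset': [1.5, -1.1, 23.2], 'rotation': [0.0004, 0.0004, -0.0018]}
{'offset': [1.5, -1.1, 23.2], 'rotation': [0.0004, 0.0004, -0.0018]}
{'offset': [1.5, -1.1, 23.2], 'rotation': [0.0004, 0.0004, -0.0018]}
```

View pics/w1.png

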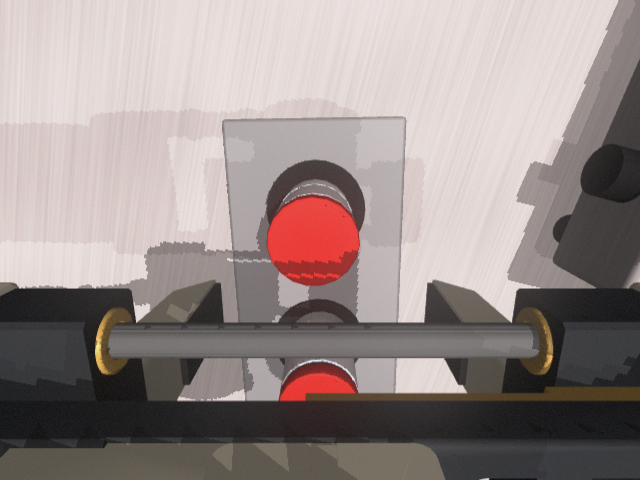

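Lid at px (313,240), jaws squared to the tray's short side and its neighbour clear. The wrist camera agrees with the fixed cameras (0.505, 0.232).

Request:
apply_moves([
  {"offset": [4, -3, 15], "rotation": [0, 0, -0.003]},
  {"offset": [4, -3, 25], "rotation": [0, 0, -0.003]},
  {"offset": [0, 0, 25], "rotation": [0, 0, 0]},
  {"offset": [0, 0, 25], "rotation": [0, 0, 0]},
])

```text
time: 3.02
tool_pos: [0.5031, 0.2391, 0.1511]
tool_rot: [3.128, 0.001, 1.84]
contact_force: [0.4, -0.7, -0.4]
opening: 0.092
```

```bash
python3 -c "
from h import *
plan([.505,.232,.122],1.83,2)"
```

```text
{'offset': [-3.7, -0.2, 14.5], 'rotation': [0.0068, 0.0004, 0.0051]}
{'offset': [-3.7, -0.1, 14.5], 'rotation': [0.0068, 0.0004, 0.0051]}
```

Request:
apply_moves([
  {"offset": [-3.5, 0, 14], "rotation": [0.007, 0, 0.005]},
  {"offset": [-3, 0, 12], "rotation": [0.005, 0, 0.003]},
  {"offset": [0, 0, 0], "rotation": [0, 0, 0]},
  {"offset": [0, 0, 0], "rotation": [0, 0, 0]},
])

```text
time: 3.35
tool_pos: [0.4982, 0.2372, 0.1195]
tool_rot: [-3.133, 0.001, 1.844]
contact_force: [0.2, -0.2, 0.5]
opening: 0.0912
```

```bash
python3 -c "
from h import *
st();plan([.505,.232,.122],1.83,1)"
```

```text
{'time': 3.35, 'qpos': [0.3057, 0.5867, 1.6548, -0.0005, 0.9088, 0.0329], 'tool_pos': [0.4982, 0.2372, 0.1195], 'tool_rot': [-3.133, 0.0007, 1.8439], 'contact_force': [0.2282, -0.1566, 0.4525], 'torque': [-0.0847, -0.0275, -0.0484], 'opening': 0.0912}
{'offset': [-6.9, 5.1, -2.5], 'rotation': [-0.0086, 0.0007, 0.0139]}
```

Request:
apply_moves([
  {"offset": [-6, 4, -2], "rotation": [-0.008, 0, 0.012]},
  {"offset": [0, 0, 0], "rotation": [0, 0, 0]},
  {"offset": [0, 0, 0], "rotation": [0, 0, 0]},
])

```text
time: 3.6
tool_pos: [0.5046, 0.2336, 0.1242]
tool_rot: [3.137, 0.001, 1.833]
contact_force: [0.0, -0.5, 0.2]
opening: 0.0918
```

```bash
python3 -c "
from h import *
st();plan([.505,.232,.122],1.83,1)"
```

```text
{'time': 3.6, 'qpos': [0.2961, 0.5815, 1.6479, -0.0009, 0.908, 0.0342], 'tool_pos': [0.5046, 0.2336, 0.1242], 'tool_rot': [3.1374, 0.0005, 1.8332], 'contact_force': [0.0196, -0.4679, 0.1676], 'torque': [-0.1512, 0.0689, -0.0081], 'opening': 0.0918}
{'offset': [-1.7, -0.1, 2.2], 'rotation': [0.0042, 0.0005, 0.0032]}
```

Request:
apply_moves([
  {"offset": [0, 0, 0], "rotation": [0.002, 0, 0]},
  {"offset": [0, 0, 0], "rotation": [0, 0, 0]},
  {"offset": [0, 0, 0], "rotation": [0, 0, 0]},
  {"offset": [0, 0, 0], "rotation": [0, 0, 0]},
  {"offset": [0, 0, 0], "rotation": [0, 0, 0]},
  {"offset": [0, 0, 0], "rotation": [0, 0, 0]},
], grip=1, grip_force=30)

```text
time: 4.1
tool_pos: [0.5059, 0.2336, 0.1271]
tool_rot: [3.135, 0.0, 1.832]
contact_force: [0.2, -1.0, -0.4]
opening: 0.058
```

```bash
python3 -c "
from h import *
st()"
```

```text
{'time': 4.1, 'qpos': [0.2953, 0.578, 1.6443, -0.0007, 0.9123, 0.0341], 'tool_pos': [0.5059, 0.2336, 0.1271], 'tool_rot': [3.1347, 0.0003, 1.8324], 'contact_force': [0.2189, -1.0483, -0.3502], 'torque': [-0.1479, 0.1612, 0.0001], 'opening': 0.058}
```

Request:
apply_moves([
  {"offset": [0, 0, -8], "rotation": [0, 0, 0]},
  {"offset": [0, 0, -12], "rotation": [0, 0, 0]},
  {"offset": [0, 0, -12], "rotation": [0, 0, 0]},
  {"offset": [0, 0, -8], "rotation": [0, 0, 0]},
  {"offset": [0, 0, 0], "rotation": [0, 0, 0]},
  {"offset": [0, 0, 0], "rotation": [0, 0, 0]},
  {"offset": [0, 0, 0], "rotation": [0, 0, 0]},
  {"offset": [0, 0, 0], "rotation": [0, 0, 0]},
  {"offset": [0, 0, 0], "rotation": [0, 0, 0]},
])

```text
time: 4.85
tool_pos: [0.5037, 0.2329, 0.167]
tool_rot: [-3.141, 0.001, 1.832]
contact_force: [0.0, 0.2, -2.3]
opening: 0.0573
```

```bash
python3 -c "
from h import *
st(); p=read_camera('side'); save(p,'s1')
st()"
```

```text
{'time': 4.85, 'qpos': [0.2953, 0.524, 1.6088, -0.0006, 1.009, 0.034], 'tool_pos': [0.5037, 0.2329, 0.167], 'tool_rot': [-3.1414, 0.0005, 1.8324], 'contact_force': [0.0106, 0.2194, -2.2834], 'torque': [-0.1207, 0.0058, -0.03], 'opening': 0.0573}
{'time': 4.9, 'qpos': [0.2954, 0.5241, 1.6089, -0.0006, 1.0091, 0.0341], 'tool_pos': [0.5036, 0.233, 0.1669], 'tool_rot': [-3.1411, 0.0005, 1.8324], 'contact_force': [0.0739, -0.0039, -3.0376], 'torque': [-0.1347, 0.0673, 0.0093], 'opening': 0.0577}
```

View pics/s1.png

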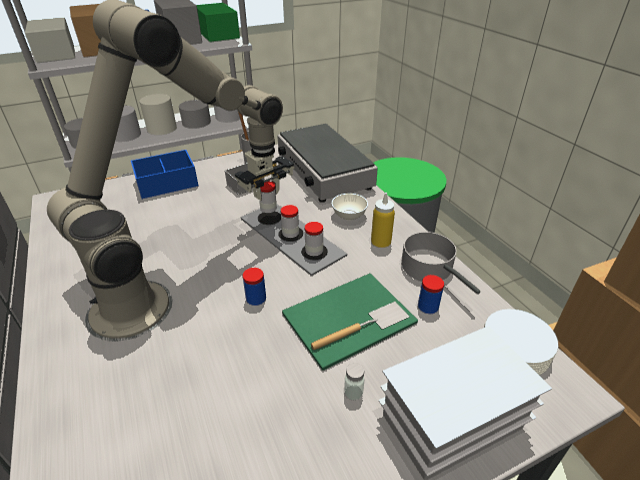

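Left tin is lifted at px (268,197) in the side view, weighing about 2.5 N, so it's a light one. I'll set it back.

Request:
apply_moves([
  {"offset": [0, 0, 8], "rotation": [0, 0, 0]},
  {"offset": [0, 0, 10], "rotation": [0, 0, 0]},
  {"offset": [0, 0, 9], "rotation": [0, 0, 0]},
  {"offset": [0, 0, 5], "rotation": [0, 0, 0]},
  {"offset": [0, 0, 0], "rotation": [0, 0, 0]},
  {"offset": [0, 0, 0], "rotation": [0, 0, 0]},
  {"offset": [0, 0, 0], "rotation": [0, 0, 0]},
])

```text
time: 5.48
tool_pos: [0.5023, 0.2325, 0.1286]
tool_rot: [-3.136, 0.001, 1.832]
contact_force: [0.3, -1.1, -2.6]
opening: 0.0576
```

Request:
apply_moves([
  {"offset": [0, 1.5, 0.5], "rotation": [-0.005, 0, 0]},
  {"offset": [0, 0, 1], "rotation": [0, 0, 0]},
  {"offset": [0, 0, 0], "rotation": [0, 0, 0]},
  {"offset": [0, 0, 0], "rotation": [0, 0, 0]},
])

```text
time: 5.82
tool_pos: [0.5045, 0.2331, 0.1278]
tool_rot: [3.14, 0.001, 1.832]
contact_force: [-0.1, -0.2, -2.3]
opening: 0.0579
```

```bash
python3 -c "
from h import *
st()"
```

```text
{'time': 5.8167, 'qpos': [0.2952, 0.5769, 1.6441, -0.0009, 0.9189, 0.0342], 'tool_pos': [0.5045, 0.2331, 0.1278], 'tool_rot': [3.1399, 0.0007, 1.8324], 'contact_force': [-0.1051, -0.2328, -2.3193], 'torque': [-0.0704, 0.0404, -0.0712], 'opening': 0.0579}
```

Request:
apply_moves([
  {"offset": [0, 0, 1], "rotation": [0, 0, 0]},
  {"offset": [0, 0, 1], "rotation": [0, 0, 0]},
  {"offset": [0, 0, 1], "rotation": [0, 0, 0]},
  {"offset": [0, 0, 0], "rotation": [0, 0, 0]},
])

```text
time: 6.15
tool_pos: [0.5047, 0.2332, 0.1276]
tool_rot: [3.138, 0.001, 1.833]
contact_force: [-0.1, 0.0, -2.5]
opening: 0.0575
```

Request:
apply_moves([
  {"offset": [0, 0, 3], "rotation": [0, 0, 0]},
  {"offset": [0, 0, 0], "rotation": [0, 0, 0]},
  {"offset": [0, 0, 0], "rotation": [0, 0, 0]},
])

```text
time: 6.4
tool_pos: [0.5053, 0.2335, 0.1282]
tool_rot: [3.134, 0.001, 1.833]
contact_force: [0.4, 0.5, -2.8]
opening: 0.0577
```

Request:
apply_moves([
  {"offset": [0, 0, 2.5], "rotation": [0.003, 0, 0]},
  {"offset": [0, 0, 2.5], "rotation": [0.003, 0, 0]},
  {"offset": [0, 0, 2], "rotation": [0.002, 0, 0]},
])

```text
time: 6.65
tool_pos: [0.506, 0.2337, 0.1269]
tool_rot: [3.138, 0.001, 1.833]
contact_force: [-5.7, -2.6, 14.9]
opening: 0.0576
```

Request:
apply_moves([
  {"offset": [0, 0, -0.5], "rotation": [0, 0, 0]},
  {"offset": [0, 0, 0], "rotation": [0, 0, 0]},
])

```text
time: 6.82
tool_pos: [0.5062, 0.2338, 0.128]
tool_rot: [3.137, 0.001, 1.833]
contact_force: [-0.2, -0.9, -2.5]
opening: 0.0576
```

Request:
apply_moves([
  {"offset": [0, 0, 0], "rotation": [0, 0, 0]},
  {"offset": [0, 0, 0], "rotation": [0, 0, 0]},
  {"offset": [0, 0, 0], "rotation": [0, 0, 0]},
  {"offset": [0, 0, 0], "rotation": [0, 0, 0]},
  {"offset": [0, 0, 0], "rotation": [0, 0, 0]},
], grip=0)

```text
time: 7.23
tool_pos: [0.5066, 0.2338, 0.1265]
tool_rot: [3.138, 0.001, 1.833]
contact_force: [-0.8, -0.0, 0.5]
opening: 0.0864
```

Request:
apply_moves([
  {"offset": [0, 0, -5], "rotation": [0, 0, 0]},
  {"offset": [0, 0, -20], "rotation": [0, 0, 0]},
  {"offset": [0, 0, -30], "rotation": [0, 0, 0]},
  {"offset": [0, 0, -30], "rotation": [0, 0, 0]},
  {"offset": [0, 0, -20], "rotation": [0, 0, 0]},
  {"offset": [0, 0, -5], "rotation": [0, 0, 0]},
])

```text
time: 7.73
tool_pos: [0.505, 0.2334, 0.2391]
tool_rot: [-3.138, 0.001, 1.833]
contact_force: [0.1, 0.3, 0.1]
opening: 0.092
```

```bash
python3 -c "
from h import *
st();wristlid((.505,.232),name='w2');wristlid((.538,.116))
plan([.538,.116,.235],1.83,4)"
```

```text
{'time': 7.7333, 'qpos': [0.2955, 0.4469, 1.5148, -0.0009, 1.1835, 0.0338], 'tool_pos': [0.505, 0.2334, 0.2391], 'tool_rot': [-3.1379, 0.001, 1.8329], 'contact_force': [0.0604, 0.3453, 0.1339], 'torque': [-0.0877, 0.012, 0.0184], 'opening': 0.092}
exp [324.3 255.9] 6839.410456673941 got (array([326.87848542, 256.12801014]), np.int32(6312)) -> [0.5066 0.2323]
exp [326.3 414.2] 5454.329645731952 got (array([324.407314  , 387.79949559]), np.int32(793)) -> [0.5308 0.1372]
{'offset': [-30.5, 0.5, 0.5], 'rotation': [-0.0015, 0.0003, 0.0007]}
{'offset': [-30.5, 0.5, 0.5], 'rotation': [-0.0015, 0.0003, 0.0007]}
{'offset': [-30.5, 0.6, 0.5], 'rotation': [-0.0015, 0.0003, 0.0007]}
{'offset': [-30.5, 0.6, 0.5], 'rotation': [-0.0015, 0.0003, 0.0007]}
```

View pics/w2.png

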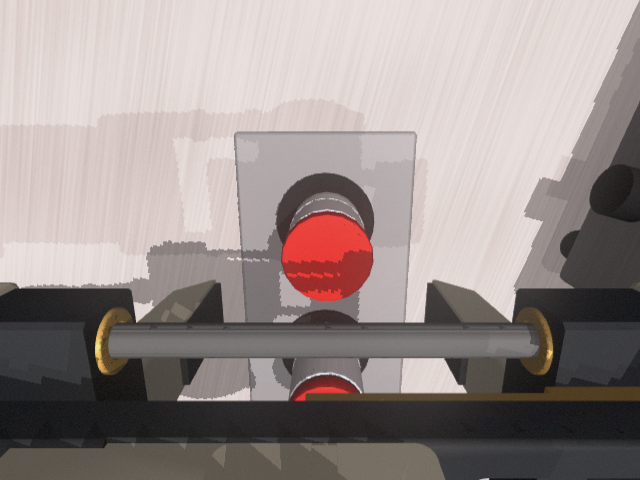

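Left tin is back upright on its pad (lid at px (327,256)), within about 2 mm of where it started. Next, the middle tin.

Request:
apply_moves([
  {"offset": [-30, 0, 0], "rotation": [0, 0, 0]},
  {"offset": [-30, 0, 0], "rotation": [0, 0, 0]},
  {"offset": [-30, 0, 0], "rotation": [0, 0, 0]},
  {"offset": [-20, 1, 0], "rotation": [0, 0, 0]},
  {"offset": [-8, 1, 0], "rotation": [0, 0, 0]},
  {"offset": [0, 0, 0], "rotation": [0, 0, 0]},
  {"offset": [0, 0, 0], "rotation": [0, 0, 0]},
])

```text
time: 8.42
tool_pos: [0.5337, 0.1165, 0.2258]
tool_rot: [-3.119, -0.002, 1.836]
contact_force: [0.1, -1.1, -0.5]
opening: 0.0917
```

```bash
python3 -c "
from h import *
st();x=wristlid((.538,.116),name='w3')
plan([x[0],x[1],.235],1.83,2)"
```

```text
{'time': 8.4167, 'qpos': [0.0755, 0.4511, 1.5484, -0.002, 1.1644, -0.1886], 'tool_pos': [0.5337, 0.1165, 0.2258], 'tool_rot': [-3.1193, -0.0024, 1.8356], 'contact_force': [0.1079, -1.061, -0.4801], 'torque': [-0.0926, 0.0504, 0.0201], 'opening': 0.0917}
exp [335.6 263.8] 7631.055270009441 got (array([335.14644174, 263.17493621]), np.int32(7054)) -> [0.5376 0.1163]
{'offset': [-0.7, 1.8, -4.7], 'rotation': [-0.0113, -0.0012, 0.0031]}
{'offset': [-0.7, 1.9, -4.6], 'rotation': [-0.0113, -0.0012, 0.0031]}
```

Tin at (0.5376, 0.1163). Correct the tilt and descend.

Request:
apply_moves([
  {"offset": [0, 2, 5], "rotation": [-0.011, 0, 0.003]},
  {"offset": [0, 1.5, 15], "rotation": [-0.009, 0, 0.002]},
  {"offset": [0, 0, 25], "rotation": [0, 0, 0]},
  {"offset": [0, 0, 20], "rotation": [0, 0, 0]},
])

```text
time: 8.8
tool_pos: [0.5381, 0.1229, 0.1616]
tool_rot: [3.132, -0.002, 1.835]
contact_force: [-0.2, -0.6, -0.7]
opening: 0.0916
```

```bash
python3 -c "
from h import *
plan([.5376,.1163,.125],1.83,1)"
```

```text
{'offset': [-6.3, -2.6, 36.6], 'rotation': [0.0094, -0.0018, 0.0055]}
```

Request:
apply_moves([
  {"offset": [-4, -1, 14], "rotation": [0.007, -0.001, 0.004]},
  {"offset": [-2, -1, 13], "rotation": [0, 0, 0]},
  {"offset": [0, 0, 6], "rotation": [0, 0, 0]},
  {"offset": [0, 0, 0], "rotation": [0, 0, 0]},
])

```text
time: 9.13
tool_pos: [0.5342, 0.1215, 0.1216]
tool_rot: [-3.138, -0.003, 1.837]
contact_force: [-0.8, -0.7, 0.3]
opening: 0.0917
```

```bash
python3 -c "
from h import *
plan([.5376,.1163,.125],1.83,1)"
```

```text
{'offset': [-5.9, 2.0, -3.4], 'rotation': [-0.0036, -0.0033, 0.0069]}
```

Request:
apply_moves([
  {"offset": [-5.5, 1, -1.5], "rotation": [-0.003, -0.003, 0.006]},
  {"offset": [0, 0, 0], "rotation": [0, 0, 0]},
  {"offset": [0, 0, 0], "rotation": [0, 0, 0]},
])

```text
time: 9.38
tool_pos: [0.537, 0.1179, 0.1242]
tool_rot: [3.14, 0.0, 1.833]
contact_force: [-0.1, 0.4, 0.5]
opening: 0.0919
```

Request:
apply_moves([
  {"offset": [0, 0, 0.5], "rotation": [0.001, 0, 0]},
  {"offset": [0, 0, 0.5], "rotation": [0.001, 0, 0]},
  {"offset": [0, 0, 0.5], "rotation": [0.001, 0, 0]},
  {"offset": [0, 0, 0.5], "rotation": [0.001, 0, 0]},
  {"offset": [0, 0, 0], "rotation": [0, 0, 0]},
  {"offset": [0, 0, 0], "rotation": [0, 0, 0]},
], grip=1, grip_force=30)

```text
time: 9.88
tool_pos: [0.5383, 0.118, 0.1249]
tool_rot: [3.139, 0.001, 1.832]
contact_force: [-0.9, -0.6, -0.3]
opening: 0.0575
```

Request:
apply_moves([
  {"offset": [0, 0, -8], "rotation": [0, 0, 0]},
  {"offset": [0, 0, -12], "rotation": [0, 0, 0]},
  {"offset": [0, 0, -12], "rotation": [0, 0, 0]},
  {"offset": [0, 0, -8], "rotation": [0, 0, 0]},
  {"offset": [0, 0, 0], "rotation": [0, 0, 0]},
  {"offset": [0, 0, 0], "rotation": [0, 0, 0]},
  {"offset": [0, 0, 0], "rotation": [0, 0, 0]},
  {"offset": [0, 0, 0], "rotation": [0, 0, 0]},
  {"offset": [0, 0, 0], "rotation": [0, 0, 0]},
])

```text
time: 10.63
tool_pos: [0.5361, 0.1177, 0.165]
tool_rot: [-3.137, -0.0, 1.832]
contact_force: [-0.8, 0.4, -2.4]
opening: 0.0574
```

```bash
python3 -c "
from h import *
st(); p=read_camera('side'); save(p,'s2')
st()"
```

```text
{'time': 10.6333, 'qpos': [0.0767, 0.5189, 1.6251, -0.0005, 1.0023, -0.1842], 'tool_pos': [0.5361, 0.1177, 0.165], 'tool_rot': [-3.1369, -0.0004, 1.8319], 'contact_force': [-0.7979, 0.3812, -2.3789], 'torque': [-0.0751, -0.0168, 0.0393], 'opening': 0.0574}
{'time': 10.6833, 'qpos': [0.0767, 0.519, 1.6252, -0.0005, 1.0024, -0.1841], 'tool_pos': [0.536, 0.1177, 0.1648], 'tool_rot': [-3.1366, -0.0005, 1.832], 'contact_force': [-0.1455, -0.1351, -3.8092], 'torque': [-0.1308, 0.0751, 0.0411], 'opening': 0.0576}
```

View pics/s2.png

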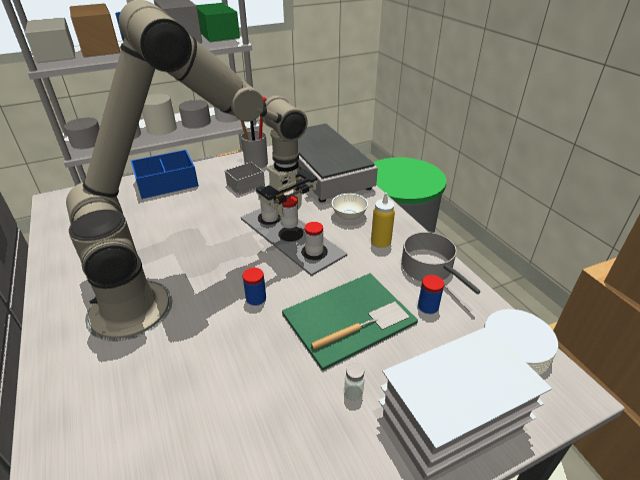

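Middle tin lifted (px (290,215)); the force is about 2.4–3.8 N with noise, also a light one. Lowering it.

Request:
apply_moves([
  {"offset": [0, 0, 8], "rotation": [-0.003, 0, 0]},
  {"offset": [0, 1, 10], "rotation": [-0.002, 0, 0]},
  {"offset": [0, 1, 9], "rotation": [0, 0, 0]},
  {"offset": [0, 0, 5], "rotation": [0, 0, 0]},
  {"offset": [0, 0, 0], "rotation": [0, 0, 0]},
  {"offset": [0, 0, 0], "rotation": [0, 0, 0]},
])

```text
time: 11.18
tool_pos: [0.537, 0.1182, 0.1269]
tool_rot: [-3.138, -0.001, 1.832]
contact_force: [1.0, 0.1, -2.8]
opening: 0.0577
```

Request:
apply_moves([
  {"offset": [0, 0, 1], "rotation": [0, 0, 0]},
  {"offset": [0, 0, 1], "rotation": [0, 0, 0]},
])

```text
time: 11.35
tool_pos: [0.537, 0.1182, 0.1249]
tool_rot: [-3.137, -0.001, 1.832]
contact_force: [-4.5, 0.1, 10.8]
opening: 0.0576
```

Request:
apply_moves([
  {"offset": [0, 0, 0], "rotation": [0, 0, 0]},
])

```text
time: 11.43
tool_pos: [0.5371, 0.1182, 0.1253]
tool_rot: [-3.138, -0.001, 1.832]
contact_force: [0.2, 0.3, -3.9]
opening: 0.0577
```

Request:
apply_moves([
  {"offset": [0, 0, 0], "rotation": [0, 0, 0]},
  {"offset": [0, 0, 0], "rotation": [0, 0, 0]},
  {"offset": [0, 0, 0], "rotation": [0, 0, 0]},
  {"offset": [0, 0, 0], "rotation": [0, 0, 0]},
  {"offset": [0, 0, 0], "rotation": [0, 0, 0]},
  {"offset": [0, 0, 0], "rotation": [0, 0, 0]},
], grip=0)

```text
time: 11.93
tool_pos: [0.5389, 0.1184, 0.1277]
tool_rot: [3.139, -0.0, 1.832]
contact_force: [-0.7, -0.3, -0.2]
opening: 0.0903
```

Request:
apply_moves([
  {"offset": [0, 0, -5], "rotation": [0, 0, 0]},
  {"offset": [0, 0, -20], "rotation": [0, 0, 0]},
  {"offset": [0, 0, -30], "rotation": [0, 0, 0]},
  {"offset": [0, 0, -30], "rotation": [0, 0, 0]},
  {"offset": [0, 0, -20], "rotation": [0, 0, 0]},
  {"offset": [0, 0, -5], "rotation": [0, 0, 0]},
])

```text
time: 12.43
tool_pos: [0.5374, 0.1181, 0.2412]
tool_rot: [-3.138, -0.001, 1.832]
contact_force: [0.5, -0.0, -0.5]
opening: 0.0921
```

```bash
python3 -c "
from h import *
st();wristlid((.538,.116),name='w4')
plan([.570,-.005,.235],1.83,4)"
```

```text
{'time': 12.4333, 'qpos': [0.0767, 0.4343, 1.5296, 0.0006, 1.1817, -0.1845], 'tool_pos': [0.5374, 0.1181, 0.2412], 'tool_rot': [-3.1378, -0.0013, 1.8318], 'contact_force': [0.4927, -0.0411, -0.4574], 'torque': [-0.0686, -0.0284, 0.0125], 'opening': 0.0921}
exp [325.  256.7] 6712.681353667984 got (array([323.44122849, 254.85061907]), np.int32(6219)) -> [0.5367 0.117 ]
{'offset': [-31.8, -0.1, 1.4], 'rotation': [-0.0008, -0.0003, 0.0005]}
{'offset': [-31.8, -0.1, 1.5], 'rotation': [-0.0008, -0.0003, 0.0005]}
{'offset': [-31.8, -0.0, 1.5], 'rotation': [-0.0008, -0.0003, 0.0005]}
{'offset': [-31.8, -0.0, 1.5], 'rotation': [-0.0008, -0.0003, 0.0005]}
```

View pics/w4.png

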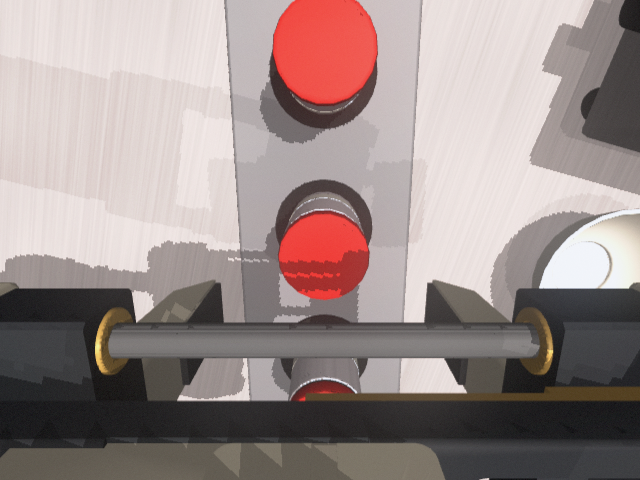

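Left tin (px (325,50)) and middle tin (323,255) both stand upright on their pads. Now the right tin.

Request:
apply_moves([
  {"offset": [-30, 0, 0], "rotation": [0, 0, 0]},
  {"offset": [-30, 0, 0], "rotation": [0, 0, 0]},
  {"offset": [-30, 0, 0], "rotation": [0, 0, 0]},
  {"offset": [-23, 0, 0], "rotation": [0, 0, 0]},
  {"offset": [-12, 1, 0], "rotation": [-0.005, 0, 0]},
  {"offset": [0, 0, 0], "rotation": [0, 0, 0]},
  {"offset": [0, 0, 0], "rotation": [0, 0, 0]},
])

```text
time: 13.07
tool_pos: [0.5694, -0.0052, 0.2339]
tool_rot: [-3.137, -0.005, 1.835]
contact_force: [0.2, 0.8, 0.7]
opening: 0.092
```

```bash
python3 -c "
from h import *
st();x=wristlid((.570,-.005),name='w5')
plan([x[0],x[1],.235],1.83,2)"
```

```text
{'time': 13.0667, 'qpos': [-0.145, 0.4759, 1.482, 0.0032, 1.1905, -0.4101], 'tool_pos': [0.5694, -0.0052, 0.2339], 'tool_rot': [-3.1366, -0.0054, 1.8347], 'contact_force': [0.2052, 0.7756, 0.743], 'torque': [-0.0906, 0.0081, -0.0145], 'opening': 0.092}
exp [326.2 257.8] 7142.601599166868 got (array([326.55773881, 256.42971584]), np.int32(6616)) -> [ 0.57   -0.0041]
{'offset': [0.3, 0.4, -0.6], 'rotation': [-0.0027, -0.0027, 0.0027]}
{'offset': [0.3, 0.4, -0.6], 'rotation': [-0.0027, -0.0027, 0.0027]}
```

Request:
apply_moves([
  {"offset": [0, 0, 10], "rotation": [-0.003, -0.003, 0.003]},
  {"offset": [0, 0.5, 20], "rotation": [-0.002, -0.002, 0.002]},
  {"offset": [0, 0, 25], "rotation": [0, 0, 0]},
  {"offset": [0, 0, 20], "rotation": [0, 0, 0]},
  {"offset": [0, 0, 8], "rotation": [0, 0, 0]},
  {"offset": [0, 0, 0], "rotation": [0, 0, 0]},
])

```text
time: 13.62
tool_pos: [0.5683, 0.004, 0.1484]
tool_rot: [3.14, -0.002, 1.838]
contact_force: [-0.5, -0.3, -0.5]
opening: 0.0918
```

```bash
python3 -c "
from h import *
plan([.570,-.0042,.125],1.83,1)"
```

```text
{'offset': [-8.4, -0.6, 23.3], 'rotation': [0.0017, -0.0017, 0.0079]}
```

Request:
apply_moves([
  {"offset": [-7, 0, 10], "rotation": [0.001, -0.001, 0.006]},
  {"offset": [-1, 0, 11], "rotation": [0, 0, 0]},
  {"offset": [0, 0, 3], "rotation": [0, 0, 0]},
  {"offset": [0, 0, 0], "rotation": [0, 0, 0]},
])

```text
time: 13.95
tool_pos: [0.5716, -0.0025, 0.1244]
tool_rot: [3.138, 0.0, 1.834]
contact_force: [-0.5, -0.7, 0.1]
opening: 0.0917
```

```bash
python3 -c "
from h import *
plan([.570,-.0042,.125],1.83,1)"
```

```text
{'offset': [-1.2, -2.0, -0.6], 'rotation': [0.0035, 0.0003, 0.004]}
```

Request:
apply_moves([
  {"offset": [0, -1.5, 0.5], "rotation": [0.003, 0, 0.001]},
  {"offset": [0, 0, 0.5], "rotation": [0.001, 0, 0]},
  {"offset": [0, 0, 0.5], "rotation": [0.001, 0, 0]},
  {"offset": [0, 0, 0.5], "rotation": [0.001, 0, 0]},
  {"offset": [0, 0, 0], "rotation": [0, 0, 0]},
  {"offset": [0, 0, 0], "rotation": [0, 0, 0]},
], grip=1, grip_force=40)

```text
time: 14.45
tool_pos: [0.5708, -0.0035, 0.1242]
tool_rot: [-3.141, 0.002, 1.832]
contact_force: [1.7, 0.5, -2.6]
opening: 0.0577
```

Request:
apply_moves([
  {"offset": [0, 0, -8], "rotation": [0, 0, 0]},
  {"offset": [0, 0, -12], "rotation": [0, 0, 0]},
  {"offset": [0, 0, -12], "rotation": [0, 0, 0]},
  {"offset": [0, 0, -8], "rotation": [0, 0, 0]},
  {"offset": [0, 0, 0], "rotation": [0, 0, 0]},
  {"offset": [0, 0, 0], "rotation": [0, 0, 0]},
  {"offset": [0, 0, 0], "rotation": [0, 0, 0]},
  {"offset": [0, 0, 0], "rotation": [0, 0, 0]},
  {"offset": [0, 0, 0], "rotation": [0, 0, 0]},
])

```text
time: 15.2
tool_pos: [0.5673, -0.0028, 0.162]
tool_rot: [-3.13, -0.003, 1.832]
contact_force: [0.0, -0.6, -7.1]
opening: 0.0575
```

```bash
python3 -c "
from h import *
st(); p=read_camera('side'); save(p,'s3')
st()"
```

```text
{'time': 15.2, 'qpos': [-0.1393, 0.5542, 1.5688, -0.0016, 1.0305, -0.3997], 'tool_pos': [0.5673, -0.0028, 0.162], 'tool_rot': [-3.13, -0.0034, 1.832], 'contact_force': [0.0353, -0.6213, -7.1423], 'torque': [-0.0947, 0.0514, 0.0095], 'opening': 0.0575}
{'time': 15.25, 'qpos': [-0.1393, 0.5543, 1.569, -0.0017, 1.0306, -0.3997], 'tool_pos': [0.5672, -0.0027, 0.1619], 'tool_rot': [-3.1297, -0.0035, 1.832], 'contact_force': [-0.8641, -0.1522, -6.3667], 'torque': [-0.0299, 0.0115, 0.0326], 'opening': 0.0575}
```

View pics/s3.png

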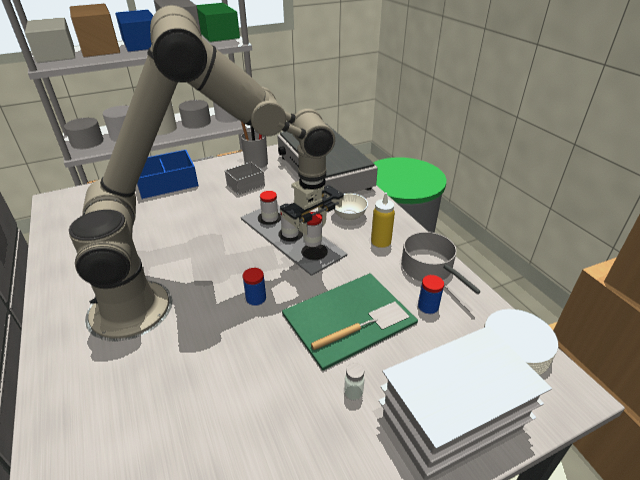

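The right tin (px (314,228)) weighs about 6.4–7.1 N, so it's the heavy one. Raise it, then carry it over the board.

Request:
apply_moves([
  {"offset": [0, 0, -10], "rotation": [-0.003, 0, 0]},
  {"offset": [0, 0, -20], "rotation": [-0.003, 0, 0]},
  {"offset": [0, 0, -25], "rotation": [-0.003, 0, 0]},
  {"offset": [0, 0, -25], "rotation": [-0.003, 0, 0]},
  {"offset": [0, 0, -25], "rotation": [0, 0, 0]},
  {"offset": [0, 0, -20], "rotation": [0, 0, 0]},
  {"offset": [0, 0, -8], "rotation": [0, 0, 0]},
  {"offset": [0, 0, 0], "rotation": [0, 0, 0]},
])

```text
time: 15.92
tool_pos: [0.5662, -0.0029, 0.3013]
tool_rot: [-3.137, -0.006, 1.832]
contact_force: [-0.3, 0.3, -6.1]
opening: 0.057
```

```bash
python3 -c "
from h import *
st();plan([.54,-.285,.295],1.83,12)"
```

```text
{'time': 15.9167, 'qpos': [-0.1423, 0.4145, 1.3878, 0.004, 1.3463, -0.4045], 'tool_pos': [0.5662, -0.0029, 0.3013], 'tool_rot': [-3.1367, -0.0063, 1.8321], 'contact_force': [-0.2559, 0.2561, -6.0829], 'torque': [-0.1272, -0.0511, 0.0511], 'opening': 0.057}
{'offset': [-22.1, -8.2, 0.4], 'rotation': [-0.0004, -0.0005, 0.0002]}
{'offset': [-22.1, -8.2, 0.4], 'rotation': [-0.0004, -0.0005, 0.0002]}
{'offset': [-22.1, -8.2, 0.4], 'rotation': [-0.0004, -0.0005, 0.0002]}
{'offset': [-22.1, -8.2, 0.5], 'rotation': [-0.0004, -0.0005, 0.0002]}
{'offset': [-22.2, -8.2, 0.5], 'rotation': [-0.0004, -0.0005, 0.0002]}
{'offset': [-22.2, -8.2, 0.5], 'rotation': [-0.0004, -0.0005, 0.0002]}
{'offset': [-22.2, -8.2, 0.5], 'rotation': [-0.0004, -0.0005, 0.0002]}
{'offset': [-22.2, -8.2, 0.5], 'rotation': [-0.0004, -0.0005, 0.0002]}
{'offset': [-22.2, -8.2, 0.5], 'rotation': [-0.0004, -0.0005, 0.0002]}
{'offset': [-22.2, -8.1, 0.5], 'rotation': [-0.0004, -0.0005, 0.0002]}
{'offset': [-22.2, -8.1, 0.5], 'rotation': [-0.0004, -0.0005, 0.0002]}
{'offset': [-22.2, -8.1, 0.5], 'rotation': [-0.0004, -0.0005, 0.0002]}
```

Request:
apply_moves([
  {"offset": [-10, -4, 0], "rotation": [0, 0, 0]},
  {"offset": [-20, -8, 0], "rotation": [0, 0, 0]},
  {"offset": [-25, -9, 0], "rotation": [0, 0, 0]},
  {"offset": [-25, -9, 0], "rotation": [0, 0, 0]},
  {"offset": [-25, -9, 0], "rotation": [0, 0, 0]},
  {"offset": [-25, -9, 0], "rotation": [0, 0, 0]},
  {"offset": [-25, -9, 0], "rotation": [0, 0, 0]},
  {"offset": [-25, -9, 0], "rotation": [0, 0, 0]},
  {"offset": [-25, -9, 0], "rotation": [0, 0, 0]},
  {"offset": [-25, -9, 0], "rotation": [0, 0, 0]},
  {"offset": [-20, -8, 0], "rotation": [0, 0, 0]},
  {"offset": [-10, -4, 0], "rotation": [0, 0, 0]},
])

```text
time: 16.92
tool_pos: [0.5317, -0.2929, 0.2795]
tool_rot: [-3.113, -0.026, 1.837]
contact_force: [0.5, -0.5, -5.7]
opening: 0.0574
```

Request:
apply_moves([
  {"offset": [0, 0, 0], "rotation": [0, 0, 0]},
  {"offset": [0, 0, 0], "rotation": [0, 0, 0]},
  {"offset": [0, 0, 0], "rotation": [0, 0, 0]},
])

```text
time: 17.17
tool_pos: [0.5294, -0.2954, 0.2749]
tool_rot: [-3.108, -0.031, 1.832]
contact_force: [-0.3, 0.2, -5.6]
opening: 0.0575
```

```bash
python3 -c "
from h import *
st();plan([.54,-.285,.295],1.83,1)
for c in('side','scene'):
  p=read_camera(c); save(p,c+'4')
st()"
```

```text
{'time': 17.1667, 'qpos': [-0.6325, 0.5271, 1.2777, -0.0069, 1.3825, -0.8932], 'tool_pos': [0.5294, -0.2954, 0.2749], 'tool_rot': [-3.1078, -0.0313, 1.8324], 'contact_force': [-0.2853, 0.1531, -5.5699], 'torque': [-0.0858, -0.04, 0.0067], 'opening': 0.0575}
{'offset': [7.9, 12.3, -20.3], 'rotation': [-0.0339, -0.0313, 0.0029]}
{'time': 17.2667, 'qpos': [-0.6314, 0.5264, 1.2774, -0.0068, 1.3828, -0.8932], 'tool_pos': [0.5297, -0.2947, 0.2753], 'tool_rot': [-3.1082, -0.031, 1.8335], 'contact_force': [-0.0857, 0.5926, -4.6434], 'torque': [-0.1666, -0.0905, -0.0199], 'opening': 0.0573}
```

View pics/side4.png

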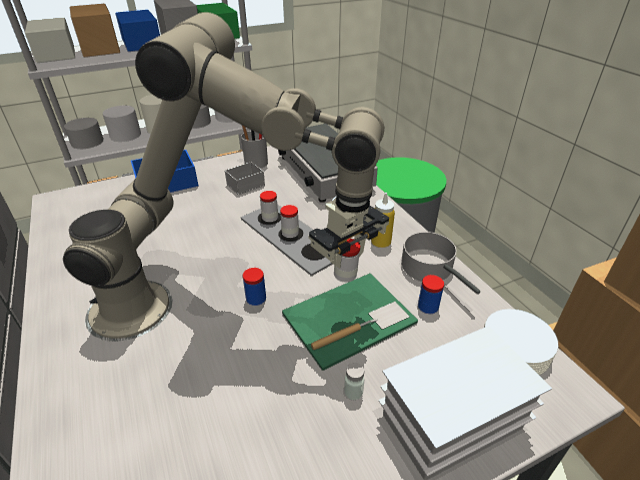

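View pics/scene4.png

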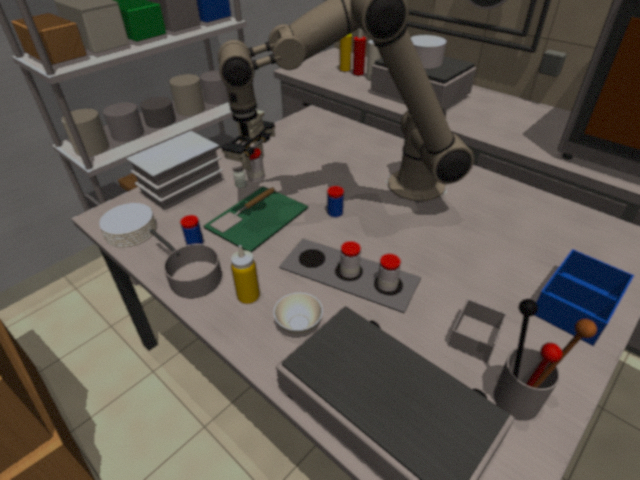

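The tin is over the board in both views (side px (346,262)). The two light tins stand on the tray, and nothing else has moved. I'll correct the small tilt and check it has settled.

Request:
apply_moves([
  {"offset": [0, 3, -5], "rotation": [-0.012, -0.011, 0]},
  {"offset": [0, 2, -5], "rotation": [-0.01, -0.009, 0]},
  {"offset": [0, 0, 0], "rotation": [0, 0, 0]},
  {"offset": [0, 0, 0], "rotation": [0, 0, 0]},
  {"offset": [0, 0, 0], "rotation": [0, 0, 0]},
  {"offset": [0, 0, 0], "rotation": [0, 0, 0]},
])

```text
time: 17.77
tool_pos: [0.537, -0.2893, 0.2882]
tool_rot: [-3.135, -0.007, 1.84]
contact_force: [-0.1, 0.6, -6.7]
opening: 0.0574
```

Run:
```python
from h import *
st()
ps=[read_camera('scene'),read_camera('side')]
rb=[reds(p) for p in ps]
for g,z in [((.505,.231),.013),((.538,.116),.013),((.534,-.292),.17)]:
    ms=[]
    for p,r in zip(ps,rb):
        e,A=lid(p,g,z); k=min(r,key=lambda q:np.hypot(*(q[0]-e))); ms.append(k[0])
    s=least_squares(lambda v:np.concatenate([lid(ps[i],v,z)[0]-ms[i] for i in (0,1)]),g); print(s.x.round(4),s.fun.round(1))
for q in ['squeeze_bottle','bowl','shaker','turner','container','board_top']:
    print(q,[(np.round(d['location'],3).tolist(),round(d['score'],2)) for p in ps for d in tip_of(q,p)[:1]])
o=st(); print(np.abs(o['qvel']).max())
```

```text
{'time': 17.7667, 'qpos': [-0.6195, 0.5075, 1.2731, -0.0005, 1.3708, -0.8887], 'tool_pos': [0.537, -0.2893, 0.2882], 'tool_rot': [-3.135, -0.0073, 1.8401], 'contact_force': [-0.1458, 0.6173, -6.6723], 'torque': [-0.0542, 0.01, 0.0144], 'opening': 0.0574}
[0.506  0.2311] [-0.   0.6 -0.5  0.5]
[0.5358 0.1147] [-0.1  0.3 -0.5  0.7]
[ 0.5388 -0.2916] [-4.9  2.6 -4.2  0.1]
squeeze_bottle [([0.794, -0.045, 0.0], 0.57), ([0.793, -0.043, 0.0], 0.89)]
bowl [([0.776, 0.138, 0.004], 0.83), ([0.537, -0.301, 0.022], 0.53)]
shaker [([0.439, -0.505, -0.0], 0.48)]
turner [([0.539, -0.353, 0.014], 0.59), ([0.544, -0.354, 0.016], 0.98)]
container [([0.504, 0.506, -0.001], 0.93), ([0.507, 0.508, 0.001], 0.91)]
board_top [([0.538, -0.295, 0.019], 0.75), ([0.536, -0.299, 0.021], 0.72)]
{'time': 18.4667, 'qpos': [-0.62, 0.508, 1.2731, -0.0005, 1.3708, -0.8887], 'tool_pos': [0.5369, -0.2896, 0.2879], 'tool_rot': [-3.1347, -0.0077, 1.8396], 'contact_force': [0.2649, 0.6197, -5.7404], 'torque': [-0.0818, 0.0213, -0.0091], 'opening': 0.0573}
0.0025135809730506362
```

All checks pass and the tin is still, so I'm handing in.

```bash
python3 -c "
from cell import hand_in
print(hand_in())"
```

```text
the job is handed in; nothing more can be done
None
```

I lifted the three tins in order, left, middle, right. The right one was clearly the heavy one, and the job is handed in with it held over the green board.

- **Weights felt:** left read about 2.5 N and middle about 3 N. The right one read about 6–7 N. Single readings vary by about ±0.7 N, too little to blur the difference.
- **Light tins:** both were set back upright on their own pads, let go, and measured within about 2 mm of where they started.
- **Heavy tin:** it is held near the board centre at (0.537, −0.290) with its underside about 17–18 cm up. The gripper's tilt is under 1°, and the arm was still in the last readings before hand-in.
- **Bystanders:** the squeeze bottle, bowl, shaker, turner and container showed within about 5 mm of their starts.
- **Checks that failed or disagreed:**
  - In the last side picture the detector reported the bowl at the board. The scene camera had it in place.
  - The shaker was found by only one camera at the end.
  - The lid fit for the held tin was up to 5 pixels off, because the fingers partly hide the lid.

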